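# Tip the sample tubes out of their tilt-out bin

## Task

Three tilt-out bins stand side by side on the lab bench. Take the one that holds the two capped sample tubes, pull it forward by its bar all the way to its stop so that the tubes tip out into the white trough in front of it, and leave it tipped forward with both tubes lying in the trough. Leave the other two bins shut.

Things in the scene. Friction and masses are not known exactly. Their poses are not given: they have to be found in the camera images.
- tube_bin_bar (a point): Middle of the pull bar of the grey bin that holds the tubes: level round steel bar, 10 mm thick, 118 mm free length, between the bin's side arms over its open front, 171 mm above the bench when shut. Pinch it from above (fingers closing along the point's x) or hook it from behind; 60 mm free below. The point turns with the bin; shut: x level towards the bin's back (away from the robot), y along the bar, z up.
- tube_bin (a joint): Tilt of the tube bin: 0 shut, grows as its top is pulled towards the robot, fixed stop at 0.95 rad. Hinge axis parallel to the bar, 75 mm above the bench; shut, the bar is 29 mm behind and 96 mm above it, at the stop 61 mm in front and 80 mm above it (circle of 101 mm). Stiff hinge: needs about 6 N at the bar, stays where left. Tubes roll out over the front edge past about 0.5 rad.
- tube_trough (a point): Middle of the inner floor, 6 mm above the bench, of the white open trough fixed in front of the tube bin (towards the robot). Inside 167 mm (x) by 140 mm (y), walls 45 mm above the bench. x points from the trough to the bin, y along the bin's hinge, z up. The hinge is 85 mm along +x and 69 mm above this point.
- tube1_center (a point): Centre of a capped sample tube of 16 mm diameter and 80 mm length, white cap, about 18 g, lying on its side; its own y runs along the tube. At the start it lies across the bin floor at the back wall.
- tube2_center (a point): Centre of the second tube, the same as the first, lying just in front of it in the same bin.
- cap_bin (a joint): Joint of the screw-cap tilt-out bin, a bystander of the same build holding five white round caps (32 mm discs), with its bar 29 mm behind its hinge; 0 when shut, as at the start. It must stay shut.
- box_bin (a joint): Joint of the carton tilt-out bin, a bystander of the same build holding three small cardboard boxes (38 mm square), with its bar 29 mm behind its hinge; 0 when shut, as at the start. It must stay shut.
Mind the look-alikes: they are no part of the job. Leave any green look-alike of the part that bears tube2_center alone. What is shaped like the part that bears tube1_center but pink is not meant.

How it is judged (in metres and radians):
On the way, in this order (a step that is already met when the one before it is completed fails the run):
1. the bin is being tilted with both tubes still in it (value of joint tube_bin above 0.12 rad and height (world z) of each of tube1_center, tube2_center above 0.055 m).
2. the bin is pulled forward to its stop, within 10 degrees (value of joint tube_bin above 0.775 rad), for 0.1 s.
At the end, for the whole second after the job is handed in: The tube bin stands tipped forward within 10 degrees of its stop (joint above 0.775 rad); both tubes lie at rest inside the trough in front of it (centres within 90 mm along x and 75 mm along y of its middle, less than 45 mm above the bench); the other two bins are shut (within 10 degrees) (value of joint tube_bin above 0.775 rad and x of tube1_center in the frame of tube_trough between -0.09 and 0.09 m and y of tube1_center in the frame of tube_trough between -0.075 and 0.075 m and height (world z) of each of tube1_center, tube2_center below 0.045 m and linear speed of each of tube1, tube2 below 0.05 m/s and x of tube2_center in the frame of tube_trough between -0.09 and 0.09 m and y of tube2_center in the frame of tube_trough between -0.075 and 0.075 m and value of joint each of cap_bin, box_bin below 0.17 rad); the robot touches nothing.
It fails at once if another bin is tilted by more than 10 degrees (value of joint any of cap_bin, box_bin above 0.17 rad).
It also fails if it takes over 32 s, if anything falls off the work surface, if the arm or the gripper's body presses on something with over 40 N, if the wrist force passes 120 N, or if a joint passes its speed limit or range.

## Robot

A 6-joint arm with a two-finger parallel gripper is mounted at the origin on the work surface. World frame = base frame: x ahead of the robot, y to its left, z up, the work surface at z = 0. Lengths are in mm, angles in rad, forces in N, time in s.
With the tool pointing down it reaches from about 400 to 925 mm from the base axis. Payload 12.5 kg.
Tool frame: the origin (TCP) lies at the very end of the fingers, on their centre line; the grasp point (between the pads) lies 19 mm behind it; z points along the fingers, x is the direction in which the jaws open and shut, and the axes are right-handed (so a half turn about z gives the same grasp; the last joint's range is limited). The gripper opens to 95 mm and grips with 3 to 60 N. Pads are 20 mm wide; open, the fingers measure 119 mm over their backs; the gripper's body (75 mm by 180 mm) begins 59 mm behind the grasp point.
Start: joints at [-1.245, 0.491, 1.559, -0, 1.092, -0.106], TCP at [261.591, -567.642, 214.661] pointing down, gripper open.
Joint ranges: [-3.1, 3.1], [-0.84, 2.19], [0.05, 2.79], [-1.13, 4.28], [0.06, 2.93], [-2.69, 2.69]. Speed limits (rad/s): [2.22, 2.22, 2.79, 3.14, 3.14, 3.14].

## Interface

Orientations are given as [roll, pitch, yaw] about the fixed x, y, z axes, in that order (R = Rz(yaw) Ry(pitch) Rx(roll)).
In Python, from cell import env gives the robot as it stands.
- The arm moves only by the tool arm_command, never from a script. Its argument "motion" is one flat list of numbers, 7 for each row, row after row: the opening, from -1 (shut) to 1 (fully open), then the shift along the tool's x, y, z in mm, then the turn, a rotation vector about the tool's x, y, z in degrees. In form: [fingers, dx, dy, dz, rx, ry, rz, fingers, dx, dy, dz, rx, ry, rz, ...]. A call has 1 to 20 rows; each row is the pose to reach, as a shift and turn from the pose commanded when the call began, along the tool's axes at that moment; what a row does not reach only later rows make up. A row lasts 1/10 s, in which the tool goes at most 50 mm and 8.59 degrees, less where a joint would pass 70% of its speed; a pose out of reach is approached as far as the arm can. A call with a gripper value outside its range is refused whole. The fingers move at their own pace and stop on an object; the grip force is fixed at half the most. Time passes only in rows, so rows that repeat a pose let the fingers close. It gives the time, the measured TCP pose, the force and the opening at its end, in the units of the state.
- env.state(): the state, without advancing time (a new reading comes with each control period).
- env.read_camera(name): name is "scene" or "top"; returns (picture, depth): 420x560x3 uint8, red, green, blue; 420x560 float32, mm along the optical axis (not along the pixel's ray), 0 where there is no reading.
- env.calibration(name): a dict with "fx", "fy", "cx", "cy" (pixels), "cam_to_world" (4x4, takes a point from camera to world coordinates). Camera axes: x right, y down, z forward; pixel columns grow to the right and rows downward; lengths in mm; the calibration is good to about 2 mm. A picture is of the moment at which its call begins. calibration takes no time and is no camera call.
- env.job_done(): hands the job in, once; it reports no verdict.
Trained networks look in the newest picture that a camera, given by its name, has taken for a name from the list of things; names that differ only in an ending like _2 or _b are one class to them, and where a whole thing is asked for, a point or a joint stands for the part that bears it (a point fixed in the world has none). Each returns a list of dicts, best first, with "confidence" (0 to 1); they miss things now and then, are a little off and sometimes report something else, mostly with a low value. They report only what shows in the picture. A call takes as long as a camera call. They do not tell look-alikes from the thing itself.
- env.recognise(camera, label): "location" ([column, row] in pixels, amid what is visible of it).
- env.silhouettes(camera, label): "region" (420x560 bool, what is visible of it) and "location" ([column, row] in pixels, amid what is visible of it).
- env.spot_point(camera, label): "location" ([column, row] in pixels: a listed point, or the origin of a listed thing).
The state is a dict: "t": time; "joints": joint angles; "qvel": joint speeds; "tau": joint torques, N m; "eef_pos": TCP position; "tcp_rot": TCP orientation; "ft_force": force on the tool from outside, world axes, zero at the start; "moment": the same for the moment, N m; "opening": opening from 0.0 (shut) to 1.0 (fully open).
Only numpy, scipy, OpenCV 4.12 (cv2) and the standard library are available. Lean on these libraries where they do the work, as an engineer would, in place of code of your own. Each camera call takes 0.05 s, during which the arm holds its last target.

## Working session

There is one attempt and no reset: what is moved stays moved. The work goes in short steps, Python scripts to look and compute and a tool call to move; the robot and the scene stay as the last step left them, time stands still between calls to the robot, and variables do not carry over. Pictures are saved under pics/ and viewed, and the job is handed in when it is done.

Besides the shell and the picture viewer there is one more tool, called after "Call:" as name(argument=value, ...) on one line, values as JSON. arm_command: Moves the arm, as the interface text tells. Its arguments: {"type":"object","properties":{"motion":{"type":"array","items":{"type":"number"}}},"required":["motion"]}

```bash
mkdir -p pics; ls
cat > h.py <<'E'
import numpy as np, cv2
from cell import env
def save(n,a): cv2.imwrite('pics/'+n,cv2.cvtColor(a,cv2.COLOR_RGB2BGR))
def w(cam,u,v,d):
    c=env.calibration(cam); p=np.array([(u-c['cx'])/c['fx']*d,(v-c['cy'])/c['fy']*d,d,1])
    return (np.array(c['cam_to_world'])@p)[:3]
def proj(cam,p):
    c=env.calibration(cam); q=np.linalg.inv(np.array(c['cam_to_world']))@np.append(p,1)
    return c['fx']*q[0]/q[2]+c['cx'],c['fy']*q[1]/q[2]+c['cy']
E
python3 - <<'E'
from h import *
np.set_printoptions(precision=1,suppress=True)
for cam in ['scene','top']:
    im,d=env.read_camera(cam); save(cam+'0.png',im); np.save(cam+'0.npy',d)
    print(np.array(env.calibration(cam)['cam_to_world']))
    for l in ['tube_bin_bar','tube_trough','tube1_center']:
        for r in env.spot_point(cam,l)[:4]:
            u,v=r['location']; dd=d[int(round(v)),int(round(u))]
            print(cam,l,r['confidence'],(u,v),dd,w(cam,u,v,dd))
print(env.state())
E
```

```text
pics
[[  -0.5    0.7   -0.5 1033.5]
 [   0.9    0.4   -0.3  218.4]
 [   0.    -0.6   -0.8  819.1]
 [   0.     0.     0.     1. ]]
scene tube_bin_bar 0.88 (301.6, 181.9) 828.7005 [561.6  -2.9 172.4]
scene tube_trough 0.72 (332.7, 195.4) 808.33685 [564.9  56.9 175.3]
scene tube1_center 0.84 (221.2, 287.3) 887.46 [736.  -74.   14.8]
[[  0.   -1.    0.  543.7]
 [ -1.   -0.    0.  -25. ]
 [ -0.   -0.   -1.  821.3]
 [  0.    0.    0.    1. ]]
top tube_bin_bar 0.79 (275.2, 216.9) 647.46906 [559.    4.5 174.5]
top tube_trough 0.57 (272.1, 269.4) 809.969 [450.9  18.1   7. ]
top tube_trough 0.34 (283.1, 176.3) 755.1725 [642.4  -6.1  70.2]
top tube1_center 0.81 (314.0, 139.4) 813.4458 [729.3 -70.5  14. ]
top tube1_center 0.77 (283.7, 176.8) 752.4776 [641.   -7.3  72.8]
{'t': 0.4, 'joints': array([-1.2,  0.5,  1.6,  0. ,  1.1, -0.1]), 'qvel': array([-0., -0., -0., -0., -0., -0.]), 'tau': array([ -0. , -61.2, -25.8,   0.1,   0. ,  -0. ]), 'eef_pos': array([ 261.6, -567.6,  214.6]), 'tcp_rot': array([-3.1,  0. , -1.1]), 'ft_force': array([-0.4,  0.1, -0. ]), 'moment': array([-0., -0., -0.]), 'opening': 1.0011086008500578}
```

View pics/top0.png

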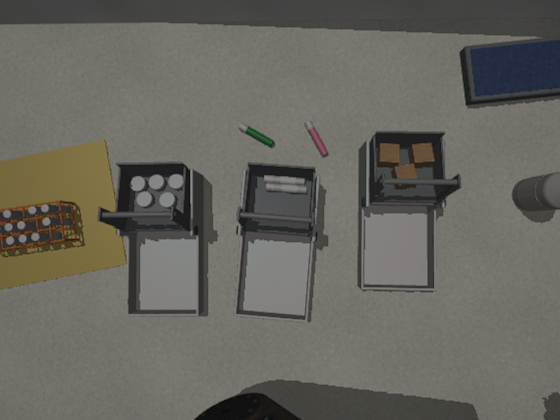

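View pics/scene0.png

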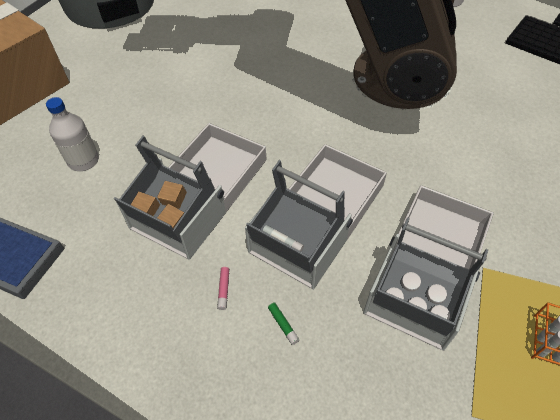

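The middle bin holds the two white tubes (top picture near (285,183)). Its bar runs from (243,217) to (318,219), and its trough is centred near (273,275). The pink and green look-alikes lie loose behind it. Next I'll fit the bar and trough from depth.

Run:
```python
from h import *
np.set_printoptions(precision=1,suppress=True)
d=np.load('top0.npy')
P=np.array([[w('top',u,v,d[v,u]) for u in range(225,335)] for v in range(155,330)])
z=P[...,2]
m=(z>160)&(z<190)
rows,cols=np.nonzero(m); print(rows.min()+155,rows.max()+155,cols.min()+225,cols.max()+225)
X=P[m]; print('bar pts',len(X),X.mean(0),np.median(X,0),np.percentile(X,[1,99],0))
# restrict to bar
c=cv2.fitLine(X[:,:2].astype(np.float32),cv2.DIST_HUBER,0,.01,.01).ravel();print('dir',c, np.arctan2(c[1],c[0]))
rect=cv2.minAreaRect(X[:,:2].astype(np.float32));print(rect)
# trough floor
t=np.zeros_like(m); f=(z>2)&(z<11); f[:85]=False
n,lab,st,cen=cv2.connectedComponentsWithStats(f.astype(np.uint8),connectivity=4)
for i in range(1,n):
    if st[i,4]>500:
        Q=P[lab==i]; print(st[i],Q.mean(0),cv2.minAreaRect(Q[:,:2].astype(np.float32)))
im,_=env.read_camera('top')
cr=im[140:330,220:340]; save('crop.png',cv2.resize(cr,None,fx=4,fy=3,interpolation=cv2.INTER_CUBIC)[:600])
d2=np.load('scene0.npy')
P2=np.array([[w('scene',u,v,d2[v,u]) for u in range(265,355)] for v in range(155,225)])
m=(P2[...,2]>160)&(P2[...,2]<195);X=P2[m];print(len(X),X.mean(0),cv2.minAreaRect(X[:,:2].astype(np.float32)),np.percentile(X,[1,99],0))
```

```text
Traceback (most recent call last):
  File "h.py", line 5, in w
    c=env.calibration(cam); p=np.array([(u-c['cx'])/c['fx']*d,(v-c['cy'])/c['fy']*d,d,1])
ValueError: time passes only in moves, steps and waits
```

```bash
sed -i 's/^from cell import env/from cell import env\n_C={}\ndef cal(n):\n    if n not in _C: _C[n]=env.calibration(n)\n    return _C[n]/; s/c=env.calibration(cam)/c=cal(cam)/' h.py
cat > m.py <<'E'
from h import *
np.set_printoptions(precision=1,suppress=True)
d=np.load('top0.npy')
P=np.array([[w('top',u,v,d[v,u]) for u in range(225,335)] for v in range(155,330)])
z=P[...,2]
m=(z>160)&(z<190)
rows,cols=np.nonzero(m); print(rows.min()+155,rows.max()+155,cols.min()+225,cols.max()+225)
X=P[m]; print('bar pts',len(X),X.mean(0),np.median(X,0),np.percentile(X,[1,99],0))
# restrict to bar
c=cv2.fitLine(X[:,:2].astype(np.float32),cv2.DIST_HUBER,0,.01,.01).ravel();print('dir',c, np.arctan2(c[1],c[0]))
rect=cv2.minAreaRect(X[:,:2].astype(np.float32));print(rect)
# trough floor
t=np.zeros_like(m); f=(z>2)&(z<11); f[:85]=False
n,lab,st,cen=cv2.connectedComponentsWithStats(f.astype(np.uint8),connectivity=4)
for i in range(1,n):
    if st[i,4]>500:
        Q=P[lab==i]; print(st[i],Q.mean(0),cv2.minAreaRect(Q[:,:2].astype(np.float32)))
im=cv2.cvtColor(cv2.imread('pics/top0.png'),cv2.COLOR_BGR2RGB)
cr=im[140:330,220:340]; save('crop.png',cv2.resize(cr,None,fx=4,fy=3,interpolation=cv2.INTER_CUBIC)[:600])
d2=np.load('scene0.npy')
P2=np.array([[w('scene',u,v,d2[v,u]) for u in range(265,355)] for v in range(155,225)])
m=(P2[...,2]>160)&(P2[...,2]<195);X=P2[m];print(len(X),X.mean(0),cv2.minAreaRect(X[:,:2].astype(np.float32)),np.percentile(X,[1,99],0))
s=env.state()
print(s['eef_pos'],[f'{a:.4f}' for a in s['tcp_rot']])
E
python3 m.py
```

```text
206 227 236 314
bar pts 517 [559.6   4.9 175.9] [559.1   4.7 175.8] [[544.1 -59.6 162.9]
 [574.   69.1 183.2]]
dir [  0.1   1.  559.6   4.6] 1.4944931
((559.5939331054688, 5.068595886230469), (134.12185668945312, 25.630718231201172), 85.5988998413086)
[  13   85   72   76 4788] [437.1  13.4   6.2] ((439.879150390625, 14.246585845947266), (140.3076629638672, 159.0781707763672), 85.67556762695312)
535 [560.    7.2 174.6] ((558.9292602539062, 7.547355651855469), (132.6725311279297, 25.678625106811523), 85.68579864501953) [[544.2 -58.1 162.6]
 [574.1  71.9 183.4]]
[ 261.6 -567.6  214.6] ['-3.1416', '0.0001', '-1.1390']
```

View pics/crop.png

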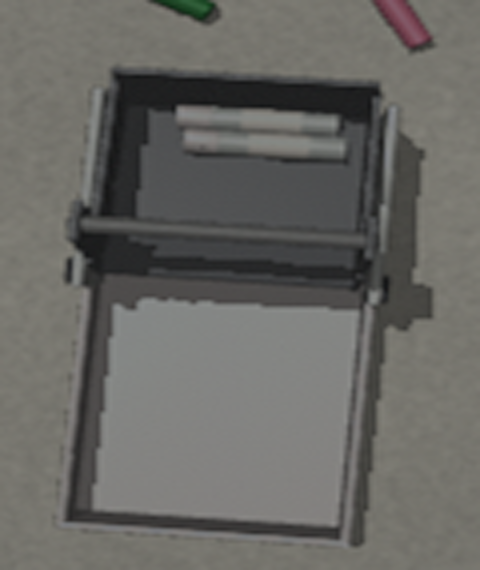

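Call:
arm_command(motion=[-0.3,-10,-13,-5,0,0,-2,-0.3,-30,-38,-10,0,0,-5,-0.3,-52,-67,-15,0,0,-8,-0.3,-75,-96,-15,0,0,-11,-0.3,-98,-126,-15,0,0,-15,-0.3,-121,-156,-15,0,0,-18.5,-0.3,-144,-185,-15,0,0,-22,-0.3,-167,-215,-15,0,0,-25.5,-0.3,-190,-245,-15,0,0,-29,-0.3,-213,-274,-15,0,0,-32.5,-0.3,-236,-304,-15,0,0,-36,-0.3,-259,-334,-15,0,0,-39.5,-0.3,-282,-363,-15,0,0,-43,-0.3,-305,-393,-15,0,0,-46.5,-0.3,-328,-423,-15,0,0,-50,-0.3,-350,-451,-15,0,0,-53.5,-0.3,-370,-477,-15,0,0,-57,-0.3,-385,-496,-15,0,0,-60,-0.3,-393,-506,-15,0,0,-60.9,-0.3,-396.4,-510.6,-15,0,0,-60.9])

```text
t: 2.4
eef_pos: [559.3, 7.3, 229.8]
tcp_rot: [3.142, -0.0, -0.075]
ft_force: [0.5, -0.1, 0.7]
opening: 0.345
```

Run:
```python
from h import *
im,d=env.read_camera('scene'); save('s1.png',cv2.resize(im[100:310,200:480],None,fx=2.5,fy=2.5,interpolation=cv2.INTER_CUBIC))
```

```text
(no output)
```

View pics/s1.png

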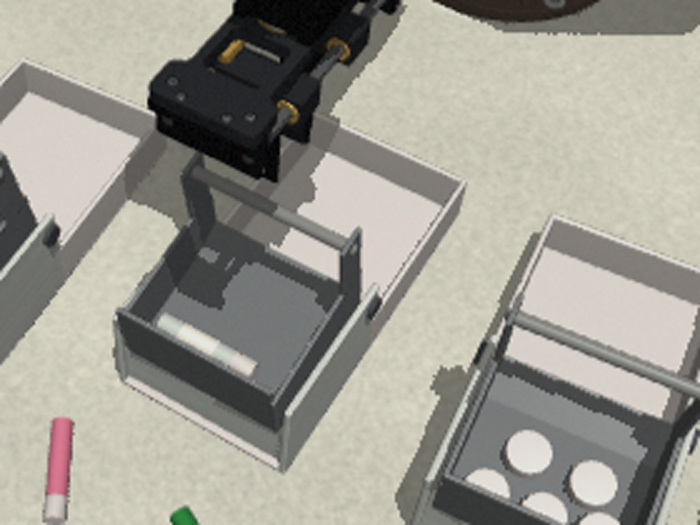

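The gripper, with its fingers ahead and behind, is above the middle bin's bar (bar from (195,170) to (350,245) in the crop). I'll lower it around the bar.

Call:
arm_command(motion=[-0.3,0,0,10,0,0,0,-0.3,0,0,25,0,0,0,-0.3,0,0,40,0,0,0,-0.3,0,0,55,0,0,0,-0.3,0,0,68,0,0,0,-0.3,0,0,78,0,0,0,-0.3,0,0,80,0,0,0,-0.3,0,0,80,0,0,0])

```text
t: 3.25
eef_pos: [559.4, 5.8, 149.4]
tcp_rot: [3.141, 0.0, -0.076]
ft_force: [0.2, 0.2, -0.3]
opening: 0.352
```

Call:
arm_command(motion=[-0.3,-5,0,0,0,0,0,-0.3,-10,0,0,0,0,0,-0.3,-15,0,-1,0,0,0,-0.3,-20,0,-2,0,0,0,-0.3,-25,0,-3,0,0,0,-0.3,-30,0,-4,0,0,0,-0.3,-35,0,-4,0,0,0,-0.3,-40,0,-4,0,0,0,-0.3,-45,0,-4,0,0,0,-0.3,-50,0,-4,0,0,0,-0.3,-50,0,-4,0,0,0])

```text
t: 4.35
eef_pos: [509.9, 9.9, 154.6]
tcp_rot: [3.141, -0.003, -0.076]
ft_force: [2.8, -1.0, 1.8]
opening: 0.35
```

Run:
```python
from h import *
im,d=env.read_camera('scene'); save('s2.png',cv2.resize(im[100:310,200:480],None,fx=2.5,fy=2.5,interpolation=cv2.INTER_CUBIC))
```

```text
(no output)
```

View pics/s2.png

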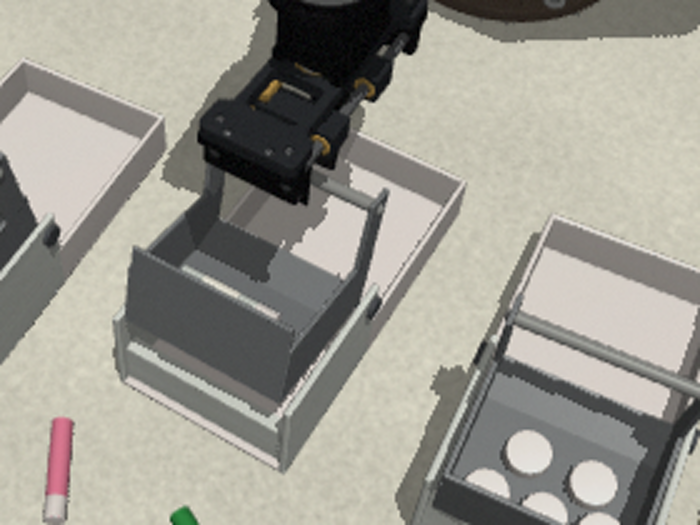

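The bin is tilted about 0.4 rad, with a tube still visible in it near crop pixel (230,290). The other bins haven't moved. I'll continue pulling to the stop.

Call:
arm_command(motion=[-0.3,-4,0,0,0,0,0,-0.3,-8,0,1,0,0,0,-0.3,-12,0,2,0,0,0,-0.3,-16,0,3,0,0,0,-0.3,-20,0,4,0,0,0,-0.3,-24,0,6,0,0,0,-0.3,-28,0,8,0,0,0,-0.3,-32,0,10,0,0,0,-0.3,-36,0,11,0,0,0,-0.3,-40,0,13,0,0,0,-0.3,-44,0,16,0,0,0,-0.3,-47,0,18,0,0,0,-0.3,-50,0,20,0,0,0,-0.3,-52,0,21,0,0,0,-0.3,-52,0,21,0,0,0,-0.3,-52,0,21,0,0,0])

```text
t: 6.0
eef_pos: [457.4, 13.9, 132.3]
tcp_rot: [3.142, 0.001, -0.076]
ft_force: [4.1, -0.4, -3.5]
opening: 0.348
```

Run:
```python
from h import *
im,d=env.read_camera('scene'); save('s3.png',cv2.resize(im[100:310,200:480],None,fx=2.5,fy=2.5,interpolation=cv2.INTER_CUBIC))
```

```text
(no output)
```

View pics/s3.png

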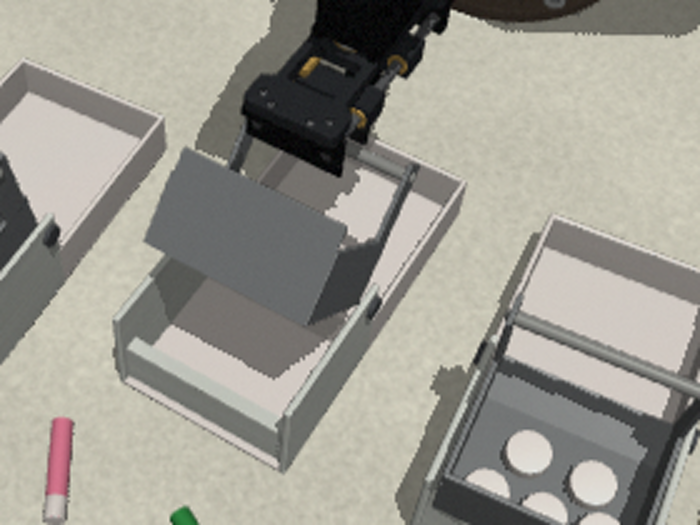

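Bin is nearly at the stop. I'll pull a few millimetres further until the force rises.

Call:
arm_command(motion=[-0.3,-1,0,0.5,0,0,0,-0.3,-2,0,1,0,0,0,-0.3,-3,0,1.5,0,0,0,-0.3,-3,0,1.5,0,0,0])

```text
t: 6.45
eef_pos: [455.9, 14.0, 131.3]
tcp_rot: [3.142, -0.003, -0.076]
ft_force: [8.8, 0.7, -5.0]
opening: 0.351
```

At the stop (force rising, TCP no longer following). I'll centre the bar between the fingers and lift straight up.

Call:
arm_command(motion=[-0.3,4,0,0,0,0,0,-0.3,9,0,0,0,0,0,-0.3,13,0,0,0,0,0,-0.3,13,0,0,0,0,0,-0.3,13,0,-8,0,0,0,-0.3,13,0,-20,0,0,0,-0.3,13,0,-40,0,0,0,-0.3,13,0,-65,0,0,0,-0.3,13,0,-95,0,0,0,-0.3,13,0,-120,0,0,0,-0.3,13,0,-140,0,0,0,-0.3,13,20,-150,0,0,0,-0.3,13,60,-150,0,0,0,-0.3,13,100,-150,0,0,0,-0.3,13,140,-150,0,0,0,-0.3,13,180,-150,0,0,0,-0.3,13,220,-150,0,0,0,-0.3,13,240,-150,0,0,0,-0.3,13,250,-150,0,0,0,-0.3,13,250,-150,0,0,0])

```text
t: 8.45
eef_pos: [448.4, -236.7, 281.3]
tcp_rot: [-3.142, 0.0, -0.077]
ft_force: [-0.1, 0.6, 0.2]
opening: 0.354
```

Run:
```python
from h import *
np.set_printoptions(precision=1,suppress=True)
im,d=env.read_camera('top'); save('t4.png',im)
im2,d2=env.read_camera('scene'); save('s4.png',im2)
for cam,D in (('top',d),('scene',d2)):
  for l in ['tube1_center']:
    for r in env.spot_point(cam,l)[:5]:
        u,v=r['location']; q=w(cam,u,v,D[int(round(v)),int(round(u))]); q=q-[0,0,8]*1
        c,s=np.cos(-.076),np.sin(-.076); e=q[:2]-[445.8,14.7]
        print(cam,r['confidence'],(u,v),q,'trough',[c*e[0]+s*e[1],-s*e[0]+c*e[1]])
P=np.array([[w('top',u,v,d[v,u]) for u in range(225,335)] for v in range(155,330)])
m=(P[...,2]>146)&(P[...,2]<170); X=P[m]; print(len(X),np.median(X,0) if len(X) else 0)
print(env.state()['ft_force'],env.state()['eef_pos'],env.state()['t'])
```

```text
top 0.76 (316.2, 140.8) [726.  -75.1   7.3] trough [np.float64(286.20156377680104), np.float64(-68.3102888807951)]
top 0.67 (279.7, 255.9) [480.8   1.5  13. ] trough [np.float64(35.89516698816593), np.float64(-10.484847148348505)]
scene 0.95 (224.9, 287.0) [731.5 -69.    4.8] trough [np.float64(291.2514693349864), np.float64(-61.806288127283594)]
1161 [548.4   6.9 159.9]
[ 1.3  0.4 -0.4] [ 448.8 -235.1  281.3] 8.65
```

View pics/t4.png

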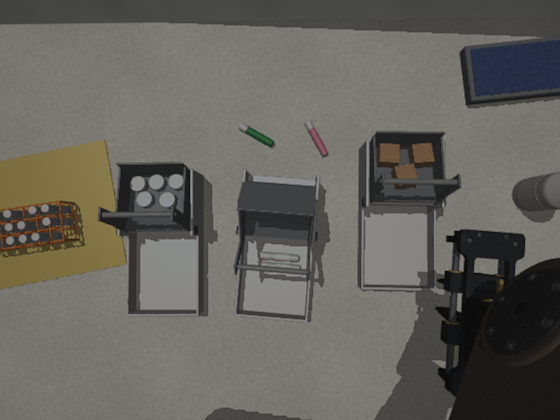

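View pics/s4.png

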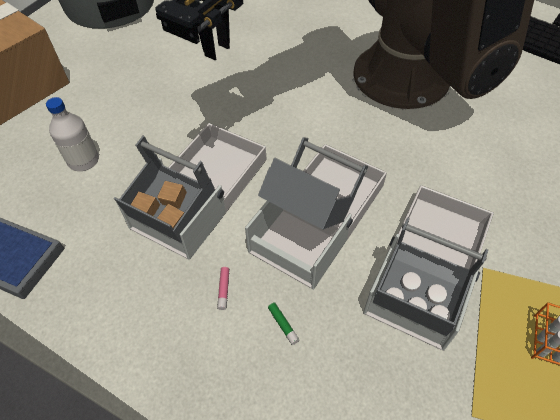

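Run:
```python
from h import *
np.set_printoptions(precision=1,suppress=True)
im,d=env.read_camera('top'); save('t5.png',cv2.resize(im[170:325,225:335],None,fx=5,fy=3.8,interpolation=cv2.INTER_CUBIC))
P=np.array([[w('top',u,v,d[v,u]) for u in range(225,335)] for v in range(170,325)])
# bar profile rows 262-276
for v in range(240,280,2): print(v,[f'{P[v-170,u-225,2]:.0f}' for u in (250,262,270,275,280,285,290,296,304)], f'x={P[v-170,50,0]:.0f}')
B=P[260-170:282-170,20:85].reshape(-1,3); B=B[(B[:,2]>140)&(B[:,2]<170)]
print('bar',len(B),B.mean(0),'expected',530.6-61*.997,8.2+61*.076,155)
for r in env.silhouettes('top','tube1_center')[:4]:
    print(r['confidence'],r['location'],r['region'].sum())
```

```text
240 ['9', '8', '7', '4', '7', '5', '9', '8', '9'] x=513
242 ['7', '4', '5', '7', '5', '6', '6', '5', '7'] x=509
244 ['8', '6', '7', '6', '4', '7', '8', '5', '6'] x=505
246 ['6', '7', '7', '6', '6', '5', '5', '7', '5'] x=501
248 ['7', '8', '6', '4', '7', '4', '5', '5', '9'] x=496
250 ['5', '5', '8', '7', '6', '5', '7', '7', '8'] x=492
252 ['5', '18', '20', '17', '6', '9', '7', '7', '6'] x=489
254 ['9', '24', '20', '21', '23', '19', '21', '17', '5'] x=485
256 ['6', '21', '23', '23', '19', '22', '22', '23', '7'] x=481
258 ['8', '19', '19', '20', '22', '23', '22', '23', '7'] x=476
260 ['6', '7', '9', '5', '7', '15', '18', '19', '8'] x=471
262 ['8', '21', '17', '17', '6', '8', '4', '8', '5'] x=468
264 ['157', '21', '21', '21', '22', '18', '20', '19', '3'] x=464
266 ['159', '160', '158', '158', '22', '22', '22', '20', '5'] x=474
268 ['159', '162', '159', '160', '158', '161', '158', '158', '6'] x=471
270 ['6', '158', '158', '159', '161', '160', '161', '160', '159'] x=467
272 ['5', '8', '7', '6', '157', '157', '159', '159', '159'] x=445
274 ['7', '8', '8', '5', '6', '6', '821', '6', '158'] x=441
276 ['6', '7', '6', '7', '7', '8', '7', '7', '7'] x=437
278 ['5', '7', '6', '8', '7', '4', '5', '7', '7'] x=433
bar 413 [469.2  -2.8 158.9] expected 469.783 12.835999999999999 155
0.64 [311.7, 139.5] 326
```

View pics/t5.png

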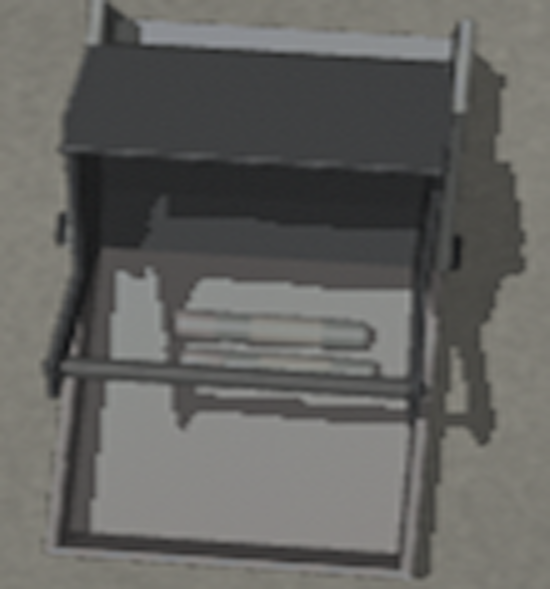

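Both tubes lie flat in the trough, one behind the other, with their tops at about 22 mm (6 mm floor plus 16 mm diameter). The bar is where the stop should put it, and the robot is clear, so I'll hand in.

```bash
python3 -c "
from cell import env
print(env.job_done(), env.state()['t'])"
```

```text
the job is handed in; nothing more can be done
the job is handed in; nothing more can be done
```

The tube bin is tipped forward to its stop, both tubes lie in the white trough, and I handed the job in after about 9 s of robot time. I placed the fingers loosely around the middle bin's bar, pulled it along its arc until the force rose to about 10 N, then lifted off and moved clear. The hand-in reports no verdict.

**Last checks:**
- **Bin:** the bar's top is 159 mm above the bench at x ≈ 469 mm. At the stop it should be about 160 mm high at x ≈ 470 mm.
- **Tubes:** both lie flat with their tops about 22 mm above the bench. They are about 20–35 mm from the trough's middle along x and, for the one I could locate directly, about 10 mm along y.
- **Other bins:** both look shut and unmoved. I compared pictures from before and after, but did not measure their angles.
- **Robot:** it touched nothing, with the force reading near zero.

**Disagreements:** the last tube search reported only the pink look-alike, and the one before it found only one of the two tubes. I confirmed both tubes in the trough from the picture and the depth readings instead. My first bar estimate after release (548 mm) was wrong because it included the bin's back wall, so I measured the bar again for the check above.

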